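# Load the hardness tester's specimen holder in drying-rack order

## Robot

A 6-joint arm with a two-finger parallel gripper is mounted at the origin on a cart in front of the work surface, level with it; the furniture and walls round the work are solid. World frame = base frame: x ahead of the robot, y to its left, z up, the work surface at z = 0. Lengths are in mm, angles in rad, forces in N, time in s.
With the tool pointing down it reaches from about 350 to 775 mm from the base axis. Payload 7.3 kg.
Tool frame: the origin (TCP) lies midway between the tips of the shut fingers; the grasp point (between the pads) lies 19 mm behind it (grasp_offset is the z of the grasp point in the tool frame, in mm); z points along the fingers, y is the direction in which the jaws open and shut (so a half turn about z gives the same grasp; the last joint's range is limited). The gripper opens to 92 mm and grips with 3 to 60 N. Pads are 19 mm wide; open, the fingers measure 130 mm over their backs; the gripper's body (75 mm by 190 mm) begins 47 mm behind the grasp point.
Start: joints at [1.06, 0.342, 1.524, -0, 1.275, -0.146], TCP at [187.287, 490.478, 226.741] pointing down, gripper open.
Joint ranges: [-2.53, 2.53], [-0.77, 2.02], [0.04, 2.7], [-1, 4.14], [0.28, 2.66], [-3.11, 3.11]. Speed limits (rad/s): [2.57, 2.57, 3.14, 3.14, 3.14, 3.14].

## Interface

Orientations are given as [roll, pitch, yaw] about the fixed x, y, z axes, in that order (R = Rz(yaw) Ry(pitch) Rx(roll)).
In Python, from plant import get_obs, capture, camera_model, close_job, boxes_of, regions_of, place_of, grasp_offset gives the robot as it stands. The module is installed in compiled form; this text tells all that it offers.
- The arm moves only by the tool send_rows, never from a script. Its argument "targets" is a list that holds one entry, the list of rows, each a list of 7 numbers: the turn, a rotation vector about the tool's x, y, z in degrees, then the shift along the tool's x, y, z in mm, then the closure, from -1 (fully open) to 1 (shut). A call has 1 to 5 rows; each row is the pose to reach, as a shift and turn from the pose commanded when the call began, along the tool's axes at that moment; what a row does not reach only later rows make up. A row lasts 1/12 s, in which the tool goes at most 41.7 mm and 7.16 degrees, less where a joint would pass 70% of its speed; a pose out of reach is approached as far as the arm can. A call with a gripper value outside its range is refused whole. The fingers move at their own pace and stop on an object; the grip force is fixed at half the most. Time passes only in rows, so rows that repeat a pose let the fingers close. It gives the time, the measured TCP pose, the force and the opening at its end, in the units of the state.
- get_obs(): the state, without advancing time (a new reading comes with each control period).
- capture(name): name is "side" or "top" or "wrist"; returns the picture (384x512x3 uint8, red, green, blue); there is no depth.
- camera_model(name): a dict with "K" (3x3 intrinsics, pixels), "world_to_cam" (4x4, takes a point from world to camera coordinates). Camera axes: x right, y up, looking along -z (the intrinsics and any distortion apply to the point x, -y, -z); pixel columns grow to the right and rows downward; lengths in mm; the calibration is good to about 2 mm. A picture is of the moment at which its call begins: read the wrist's pose just before it. camera_model takes no time and is no camera call; for the wrist camera it gives the pose at the moment of the call.
- close_job(): hands the job in, once; it reports no verdict.
Trained networks look in the newest picture that a camera, given by its name, has taken for a name from the list of things; names that differ only in an ending like _2 or _b are one class to them, and where a whole thing is asked for, a point or a joint stands for the part that bears it (a point fixed in the world has none). Each returns a list of dicts, best first, with "conf" (0 to 1); they miss things now and then, are a little off and sometimes report something else, mostly with a low value. They report only what shows in the picture. A call takes as long as a camera call. They do not tell look-alikes from the thing itself.
- boxes_of(label, camera): "location" ([row, column] in pixels, amid what is visible of it).
- regions_of(label, camera): "region" (384x512 bool, what is visible of it) and "location" ([row, column] in pixels, amid what is visible of it).
- place_of(label, camera): "location" ([row, column] in pixels: a listed point, or the origin of a listed thing).
The state is a dict: "time": time; "joint_positions": joint angles; "dq": joint speeds; "tau": joint torques, N m; "tool_pos": TCP position; "tcp_rot": TCP orientation; "contact_force": force on the tool from outside, world axes, zero at the start; "moment": the same for the moment, N m; "grip_width": finger opening in mm.
Only numpy, scipy, OpenCV 4.12 (cv2) and the standard library are available. Lean on these libraries where they do the work, as an engineer would, in place of code of your own. Each camera call takes 0.05 s, during which the arm holds its last target.

## Task

The four polished mounts in the drying rack are identified only by their order, so load them into the aluminium specimen holder in the same order: the mount nearest the rack's black-gripped wire handle goes into the socket nearest the holder's round knob, the next into the next socket, and so on to the far end. Seat each one flat in its socket with the polished face up, let go of it, and never tip a mount over; leave the tweezers, the bullseye level and the loupe where they lie.

Things in the scene. Friction and masses are not known exactly. Their poses are not given: they have to be found in the camera images.
- drying_rack: Drying rack: a low stainless steel tray, 226 x 66 mm, fixed to the bench. Origin: centre of its underside, on the bench; z up; its x axis runs along the row, and its +x end bears the wire bail handle with a black rubber grip (34 mm long, across the row, top at z = 34 mm, 122 mm from the origin). Its four cups stand at x = +78, +26, -26, -78 mm, y = 0; its side flanges, 32 mm either side of the row, reach z = 13 mm.
- holder: Hardness tester's specimen holder: aluminium bar 216 x 60 mm, 10 mm high, fixed to the bench; a round dark knob (24 mm wide, top at z = 26 mm) on its +x end, 124 mm from the origin. Origin: centre of the underside; z up; x along the row. Four equal round sockets at x = +78, +26, -26, -78 mm, y = 0: 46 mm wide, 5 mm deep (floor at z = 5 mm) with a thin grey pad, roomy enough for larger mounts.
- mount_round_centre (a point): Black resin mount, a cylinder of 30 mm diameter and 16 mm height, with a polished round metal face on top; about 40 g. The point is its centre, half-way up; z is its own axis, up. It starts loose in cup_1 of the drying rack.
- mount_square_low_centre (a point): Black resin mount, a cylinder of 30 mm diameter and 15 mm height, with a polished square metal face on top; about 40 g. The point is its centre, half-way up; z is its own axis, up. It starts loose in cup_2 of the drying rack.
- mount_star_centre (a point): Black resin mount, a cylinder of 30 mm diameter and 17 mm height, with a polished star-shaped metal face on top; about 40 g. The point is its centre, half-way up; z is its own axis, up. It starts loose in cup_3 of the drying rack.
- mount_square_high_centre (a point): Black resin mount, a cylinder of 30 mm diameter and 18 mm height, with a polished square metal face on top; about 40 g. The point is its centre, half-way up; z is its own axis, up. It starts loose in cup_4 of the drying rack.
- cup_1: Shallow white cup, 41 mm wide outside, 36 mm inside, fixed in the drying rack; mount_round stands in it at the start. Origin: centre of its underside, 7 mm above the bench; its inner floor is 1.5 mm and its rim 6 mm above the origin. It tells which place of the row that mount came from. Which cup is at which place differs from start to start.
- cup_2: Shallow white cup, 41 mm wide outside, 36 mm inside, fixed in the drying rack; mount_square_low stands in it at the start. Origin: centre of its underside, 7 mm above the bench; its inner floor is 1.5 mm and its rim 6 mm above the origin. It tells which place of the row that mount came from. Which cup is at which place differs from start to start.
- cup_3: Shallow white cup, 41 mm wide outside, 36 mm inside, fixed in the drying rack; mount_star stands in it at the start. Origin: centre of its underside, 7 mm above the bench; its inner floor is 1.5 mm and its rim 6 mm above the origin. It tells which place of the row that mount came from. Which cup is at which place differs from start to start.
- cup_4: Shallow white cup, 41 mm wide outside, 36 mm inside, fixed in the drying rack; mount_square_high stands in it at the start. Origin: centre of its underside, 7 mm above the bench; its inner floor is 1.5 mm and its rim 6 mm above the origin. It tells which place of the row that mount came from. Which cup is at which place differs from start to start.
- tweezers: Steel tweezers, 124 mm long, lying on the bench; a bystander to be left where it lies. Origin: centre of its underside.
- bullseye_level: Round bullseye level, 38 mm wide, 10 mm high; a bystander to be left where it lies. Origin: centre of its underside.
- loupe: Folding loupe, 37 x 26 x 16 mm; a bystander to be left where it lies. Origin: centre of its underside.
Mind the look-alikes: they are no part of the job. Leave any purple look-alike of the part that bears mount_square_low_centre alone.

How it is judged:
By the outcome, as a careful person would: the job done as asked, in the order asked, and still so for the second after the job is handed in, with the robot touching nothing.
It also fails if it takes over 102 s, if anything falls off the work surface, if the arm or the gripper's body presses on something with over 40 N, if the wrist force passes 120 N, or if a joint passes its speed limit or range.

## Working session

There is one attempt and no reset: what is moved stays moved. The work goes in short steps, Python scripts to look and compute and a tool call to move; the robot and the scene stay as the last step left them, time stands still between calls to the robot, and variables do not carry over. Pictures are saved under pics/ and viewed, and the job is handed in when it is done.

Besides the shell and the picture viewer there is one more tool, called as a command line: name --argument value ..., lists and objects as JSON in quotes. send_rows: Moves the arm, as the interface text tells. Its arguments: {"type":"object","properties":{"targets":{"type":"array","items":{"type":"array","items":{"type":"array","items":{"type":"number"}}}}},"required":["targets"]}

```bash
mkdir -p pics
python3 - <<'E'
from plant import *
import cv2,numpy as np
print(get_obs()); print(grasp_offset if not callable(grasp_offset) else grasp_offset())
for n in ['top','side']:
    im=capture(n); cv2.imwrite(f'pics/{n}0.png',im[:,:,::-1]); m=camera_model(n); print(n,m)
    for l in ['drying_rack','holder','cup_1','mount_round_centre','mount_square_low_centre','mount_star_centre','mount_square_high_centre','tweezers','bullseye_level','loupe']:
        print(l,[(np.round(d['location'],1).tolist(),round(d['conf'],2)) for d in place_of(l,n)])
E
```

```text
{'time': 0.0, 'joint_positions': array([ 1.06000093e+00,  3.42703498e-01,  1.52499991e+00, -7.75400522e-06,
        1.27538773e+00, -1.45985230e-01]), 'dq': array([-0.00163828, -0.0002898 , -0.0003319 ,  0.00102163, -0.00034415,
       -0.00057804]), 'tau': array([ 1.15997234e-03, -4.31248677e+01, -2.44226342e+01,  7.18008773e-02,
        5.61328093e-02, -1.44677829e-04]), 'tool_pos': array([187.08353995, 490.11077114, 226.06090652]), 'tcp_rot': array([-3.14010903e+00, -2.10644785e-04,  2.77678459e+00]), 'contact_force': array([ 0.14087788, -0.34746326, -0.13112875]), 'moment': array([0.01046466, 0.01959896, 0.01008091]), 'grip_width': 91.64519682926878}
-18.8
top {'K': array([[375.12257257,   0.        , 255.93205694],
       [  0.        , 375.12257257, 194.72701516],
       [  0.        ,   0.        ,   1.        ]]), 'world_to_cam': array([[-9.75728829e-03, -9.99759196e-01, -1.96556753e-02,
         6.57505602e+01],
       [ 9.82377165e-01, -1.32531109e-02,  1.86438892e-01,
        -5.24104201e+02],
       [-1.86654496e-01, -1.74901485e-02,  9.82269919e-01,
        -9.79686049e+
[... 1172 characters left out ...]

drying_rack [([243.6, 276.5], 0.66), ([218.6, 225.6], 0.3)]
holder [([175.9, 230.9], 0.79)]
cup_1 [([237.7, 282.2], 0.57), ([237.7, 302.9], 0.5), ([246.6, 239.3], 0.47), ([242.2, 262.3], 0.38)]
mount_round_centre [([237.8, 284.7], 0.52)]
mount_square_low_centre [([279.5, 260.0], 0.54), ([271.5, 212.9], 0.45), ([244.9, 242.6], 0.42), ([237.9, 282.9], 0.3)]
mount_star_centre [([155.6, 237.4], 0.64), ([241.9, 263.1], 0.54)]
mount_square_high_centre [([234.2, 301.7], 0.44), ([217.9, 222.3], 0.23)]
tweezers [([237.7, 281.8], 0.57), ([216.9, 223.1], 0.53), ([179.7, 233.4], 0.29)]
bullseye_level [([199.7, 303.8], 0.43), ([177.9, 233.1], 0.25)]
loupe [([154.0, 235.2], 0.52), ([237.0, 304.7], 0.41)]
```

Run:
```python
import cv2
for n,(r0,r1,c0,c1) in {'top':(120,290,110,420),'side':(130,310,150,370)}.items():
    im=cv2.imread(f'pics/{n}0.png'); s=min(800/(c1-c0),600/(r1-r0))
    cv2.imwrite(f'pics/{n}0z.png',cv2.resize(im[r0:r1,c0:c1],None,fx=s,fy=s,interpolation=cv2.INTER_CUBIC)); print(s)
```

```text
2.5806451612903225
3.3333333333333335
```

View pics/top0.png

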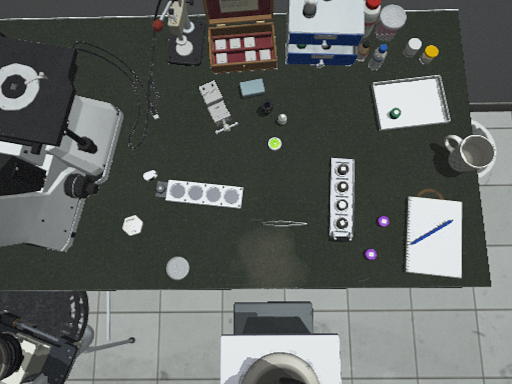

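View pics/top0z.png

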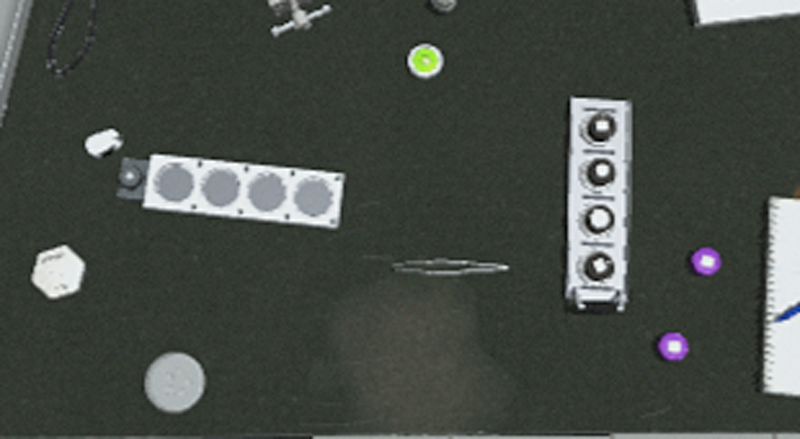

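View pics/side0z.png

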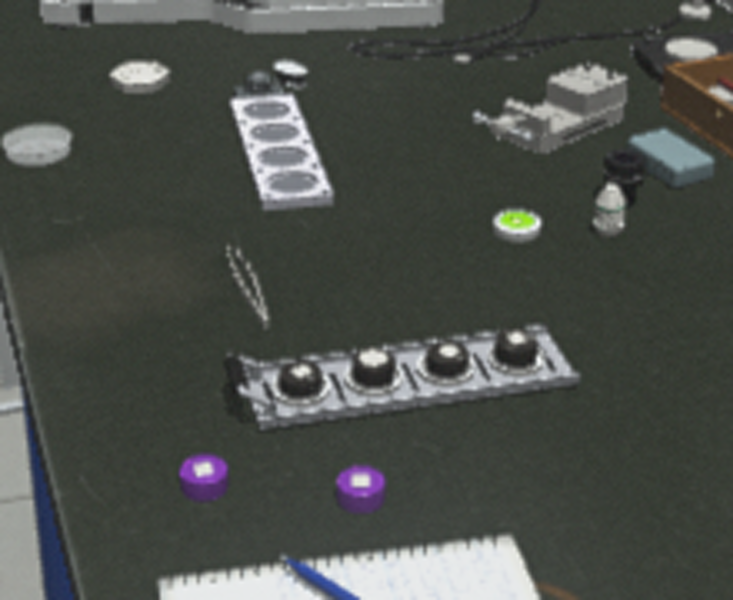

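The rack is on the right, with its handle toward the robot (top px about 342,238). The holder is on the left, with its knob at its left end (about 160,188). The purple look-alikes are right of the rack. Next I fit both poses from hand-picked pixels in both views.

```bash
cat > h.py <<'E'
from plant import *
import numpy as np, cv2
from scipy.optimize import least_squares
def proj(m,P):
    P=np.atleast_2d(P); c=(m['world_to_cam']@np.c_[P,np.ones(len(P))].T).T[:,:3]
    c=c*[1,-1,-1]; q=(m['K']@c.T).T; return q[:,:2]/q[:,2:]
def onplane(m,uv,z):
    W=m['world_to_cam'];R=W[:3,:3];o=-R.T@W[:3,3]
    d=np.linalg.inv(m['K'])@[uv[0],uv[1],1]; d=R.T@(d*[1,-1,-1]); return o+d*(z-o[2])/d[2]
def fit(obs,x0):
    # obs: list of (model, local pts Nx3, uv Nx2)
    def f(p):
        c,s=np.cos(p[2]),np.sin(p[2]);R=np.array([[c,-s,0],[s,c,0],[0,0,1]])
        return np.concatenate([(proj(m,L@R.T+[p[0],p[1],0])-uv).ravel() for m,L,uv in obs])
    r=least_squares(f,x0,loss='soft_l1'); return r.x,r.fun.reshape(-1,2)
E
python3 - <<'E'
from h import *
T=camera_model('top');S=camera_model('side')
t=lambda a:np.array(a)/2.5806+[110,120]; s=lambda a:np.array(a)/3.3333+[150,130]
X=[78,26,-26,-78]
hl=np.array([[x,0,5.5] for x in X]); rl=np.array([[x,0,25] for x in X])
ht=t([(175,182),(221,187),(267,192),(314,197)]);hs=s([(267,110),(275,132),(284,156),(294,182)])
rt=t([(599,266),(599,218),(600,172),(602,127)]);rs=s([(302,368),(373,356),(449,350),(516,337)])
for n,l,a,b,x0 in (('holder',hl,ht,hs,[500,200,1.6]),('rack',rl,rt,rs,[500,-150,3.1])):
    for o in ([(T,l,a)],[(S,l,b)],[(T,l,a),(S,l,b)]):
        p,e=fit(o,x0); print(n,p.round(3),abs(e).max().round(2))
for nm,uv,z in (('loupe',(146.7+3,175.5),8),('tweez',(284,223),3),('tw l',t((395,267)),3),('tw r',t((508,268)),3),('level',(275,144),5),('purp',(383,221),8),('purp2',(371,254),8)): print(nm,onplane(T,uv,z).round())
print(onplane(S,s((290,72)),8).round(),'loupe side')
E
```

```text
holder [539.068 208.007   1.448] 0.19
holder [541.856 209.47    1.458] 0.15
holder [540.243 208.052   1.453] 0.58
rack [ 523.739 -182.161    3.067] 0.56
rack [ 526.639 -186.105    3.081] 0.77
rack [ 525.688 -183.661    3.071] 1.39
loupe [594. 368.   8.]
tweez [451. -18.   3.]
tw l [451.  41.   3.]
tw r [448. -82.   3.]
level [684.   3.   5.]
purp [ 453. -295.    8.]
purp2 [ 362. -255.    8.]
[596. 365.   8.] loupe side
```

```bash
cat >> h.py <<'E'
from scipy.spatial.transform import Rotation as Ro
H=np.array([540.2,208.1,1.453]); K=np.array([525.7,-183.7,3.071])
def at(p,x,y=0): c,s=np.cos(p[2]),np.sin(p[2]); return np.array([p[0]+c*x-s*y,p[1]+s*x+c*y])
def go(x,y,z,yaw,o=None):
    o=o or get_obs(); R=Ro.from_euler('xyz',o['tcp_rot']); T=Ro.from_euler('xyz',[np.pi,0,yaw])
    tv=np.degrees((R.inv()*T).as_rotvec()); sh=R.inv().apply(np.array([x,y,z])-o['tool_pos'])
    print('turn',tv.round(2),'shift',sh.round(1),'rows>=',round(max(np.linalg.norm(sh)/41.7,np.linalg.norm(tv)/7.16),1))
E
python3 - <<'E'
from h import *
go(440,150,200,3.071)
for x in (78,26,-26,-78): print(at(K,x).round(1),at(H,x).round(1))
E
```

```text
turn [ 1.000e-02  0.000e+00 -1.686e+01] shift [-357.6 -227.9   26.7] rows>= 10.2
[ 447.9 -178.2] [549.4 285.6]
[ 499.8 -181.9] [543.3 233.9]
[ 551.6 -185.5] [537.1 182.3]
[ 603.5 -189.2] [531.  130.6]
```

send_rows --targets '[[[0, 0, -16.9, -358, -228, 27, -1], [0, 0, -16.9, -358, -228, 27, -1], [0, 0, -16.9, -358, -228, 27, -1], [0, 0, -16.9, -358, -228, 27, -1], [0, 0, -16.9, -358, -228, 27, -1]]]'

```text
time: 1.52
tool_pos: [307.3, 328.7, 214.1]
tcp_rot: [3.141, 0.0, 3.073]
contact_force: [0.4, 0.0, -0.1]
grip_width: 91.7
```

Run:
```python
from h import *
print(get_obs()['tool_pos']);go(448,-178,200,3.071)
```

```text
[307.26880917 328.69178077 214.08511547]
turn [0.02 0.03 0.12] shift [-175.1 -495.9   14. ] rows>= 12.6
```

send_rows --targets '[[[0, 0, 0, -175, -496, 14, -1], [0, 0, 0, -175, -496, 14, -1], [0, 0, 0, -175, -496, 14, -1], [0, 0, 0, -175, -496, 14, -1], [0, 0, 0, -175, -496, 14, -1]]]'

```text
time: 1.93
tool_pos: [362.1, 127.6, 208.7]
tcp_rot: [3.141, 0.001, 3.072]
contact_force: [0.8, 0.7, 0.1]
grip_width: 91.6
```

Run:
```python
from h import *
print(get_obs()['tool_pos']);go(448,-178,200,3.071)
```

```text
[362.14081856 127.57744954 208.69760314]
turn [0.02 0.05 0.06] shift [-106.9 -298.9    8.7] rows>= 7.6
```

send_rows --targets '[[[0, 0, 0, -107, -299, 9, -1], [0, 0, 0, -107, -299, 9, -1], [0, 0, 0, -107, -299, 9, -1], [0, 0, 0, -107, -299, 9, -1], [0, 0, 0, -107, -299, 9, -1]]]'

```text
time: 2.35
tool_pos: [418.5, -73.3, 202.9]
tcp_rot: [-3.142, 0.001, 3.071]
contact_force: [1.2, 1.0, 0.5]
grip_width: 91.7
```

Run:
```python
from h import *
print(get_obs()['tool_pos']);go(448,-178,200,3.071)
```

```text
[418.53531915 -73.31310111 202.8611357 ]
turn [-0.    0.06  0.02] shift [ -36.7 -102.4    2.9] rows>= 2.6
```

send_rows --targets '[[[0, 0, 0, -37, -102, 3, -1], [0, 0, 0, -37, -102, 3, -1], [0, 0, 0, -37, -102, 3, -1], [0, 0, 0, -37, -102, 3, -1]]]'

```text
time: 2.68
tool_pos: [449.3, -180.2, 199.3]
tcp_rot: [-3.14, 0.001, 3.067]
contact_force: [0.0, 0.1, -0.2]
grip_width: 92.0
```

Run:
```python
from h import *
print(get_obs()['tool_pos'])
m=camera_model('wrist'); im=capture('wrist'); np.savez('w1.npz',K=m['K'],W=m['world_to_cam'])
for x in (78,26,-26,-78):
    q=proj(m,[*at(K,x),25])[0]; print(q.round(1)); cv2.circle(im,tuple(int(v) for v in q),3,(255,0,0),-1)
cv2.imwrite('pics/w1.png',im[:,:,::-1])
```

```text
[ 449.26112341 -180.15608692  199.25588279]
[260.  176.4]
[260.1 223.6]
[260.2 267.5]
[260.3 308.3]
```

View pics/w1.png

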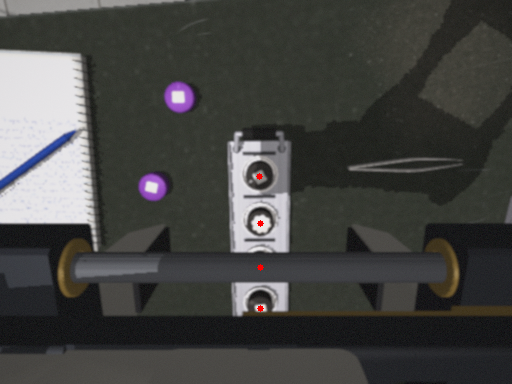

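Run:
```python
from h import *
go(447.9,-178.2,50,3.071)
```

```text
turn [ 0.01 -0.01 -0.17] shift [  0.4  -0.7 149.1] rows>= 3.6
```

send_rows --targets '[[[0, 0, 0, 0, -1, 149, -1], [0, 0, 0, 0, -1, 149, -1], [0, 0, 0, 0, -1, 149, -1], [0, 0, 0, 0, -1, 149, -1], [0, 0, 0, 0, -1, 149, -1]]]'

```text
time: 3.15
tool_pos: [444.8, -173.3, 46.5]
tcp_rot: [3.137, -0.009, 3.073]
contact_force: [-1.1, 0.7, -1.5]
grip_width: 91.8
```

Run:
```python
from h import *
print(get_obs()['tool_pos'])
go(447.9,-178.2,15.5,3.071)
m=camera_model('wrist'); im=capture('wrist')
q=proj(m,[*at(K,78),25])[0];print(q)
cv2.circle(im,tuple(int(v) for v in q),3,(255,0,0),-1)
cv2.imwrite('pics/w2.png',im[:,:,::-1])
go(447.9,-178.2,15.5,3.071)
```

```text
[ 444.77105241 -173.29909334   46.45462108]
turn [ 0.27 -0.5   0.1 ] shift [-3.7 -4.8 30.9] rows>= 0.8
[249.92239966 235.3944128 ]
turn [ 0.16 -0.29  0.1 ] shift [-1.9 -3.8 33.6] rows>= 0.8
```

View pics/w2.png

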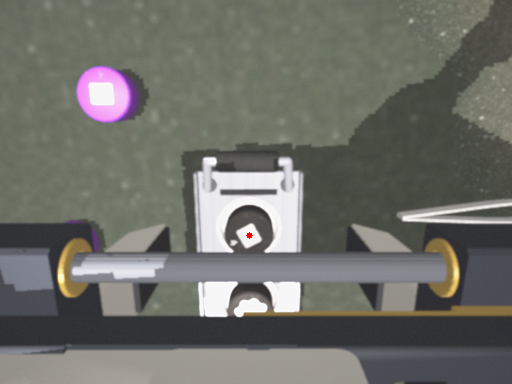

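send_rows --targets '[[[0, 0, 0, 0, 0, 0, -1], [0, 0, 0, 0, 0, 0, -1], [0, 0, 0, 0, 0, 0, -1]]]'

```text
time: 3.45
tool_pos: [449.4, -176.8, 52.6]
tcp_rot: [-3.14, 0.004, 3.072]
contact_force: [0.8, 0.1, 0.4]
grip_width: 92.0
```

Run:
```python
from h import *
print(get_obs()['tool_pos'])
go(447.9,-178.2,15.5,3.071)
m=camera_model('wrist')
print(proj(m,[*at(K,78),25])[0])
```

```text
[ 449.40101721 -176.77877492   52.6209738 ]
turn [-0.1   0.21  0.07] shift [ 1.5 -1.5 37.1] rows>= 0.9
[255.58178005 223.62674883]
```

send_rows --targets '[[[0, 0, 0, 0, 0, 0, -1], [0, 0, 0, 0, 0, 0, -1], [0, 0, 0, 0, 0, 0, -1], [0, 0, 0, 0, 0, 0, -1]]]'

```text
time: 3.78
tool_pos: [448.2, -176.5, 50.9]
tcp_rot: [-3.141, 0.001, 3.072]
contact_force: [-0.9, -1.0, 0.5]
grip_width: 91.6
```

Run:
```python
from h import *
print(get_obs()['tool_pos'])
go(447.9,-178.2,15.5,3.071)
```

```text
[ 448.21358356 -176.47754827   50.91994772]
turn [-0.01  0.03  0.04] shift [ 0.2 -1.7 35.4] rows>= 0.9
```

send_rows --targets '[[[0, 0, 0, 0, -2, 15, -1], [0, 0, 0, 0, -2, 28, -1], [0, 0, 0, 0, -2, 33, -1], [0, 0, 0, 0, -2, 35, -1], [0, 0, 0, 0, -2, 35, -1]]]'

```text
time: 4.2
tool_pos: [447.8, -178.3, 15.3]
tcp_rot: [3.141, -0.001, 3.072]
contact_force: [0.1, 0.8, 0.2]
grip_width: 91.6
```

send_rows --targets '[[[0, 0, 0, 0, 0, 0, 1], [0, 0, 0, 0, 0, 0, 1], [0, 0, 0, 0, 0, 0, 1], [0, 0, 0, 0, 0, 0, 1], [0, 0, 0, 0, 0, 0, 1]]]'

```text
time: 4.62
tool_pos: [448.1, -178.4, 15.9]
tcp_rot: [-3.141, 0.001, 3.072]
contact_force: [-0.7, 0.6, 0.1]
grip_width: 62.6
```

Run:
```python
from h import *
print(get_obs())
```

```text
{'time': 4.6167, 'joint_positions': array([-5.38077367e-01,  5.53424343e-01,  1.88491359e+00,  1.49748342e-04,
        7.02710870e-01, -2.03916616e+00]), 'dq': array([ 0.00082051,  0.00174413,  0.00122173,  0.0020389 , -0.00118675,
       -0.00107147]), 'tau': array([ 2.37505155e-04, -4.39308822e+01, -1.46795896e+01, -4.48467198e-02,
        5.49153832e-02,  6.84055726e-05]), 'tool_pos': array([ 448.12751551, -178.44308028,   15.85005564]), 'tcp_rot': array([-3.14143356e+00,  5.28994721e-04,  3.07177091e+00]), 'contact_force': array([-0.73842282,  0.58344061,  0.12985075]), 'moment': array([0.06134163, 0.02009343, 0.00650836]), 'grip_width': 62.63489557312028}
```

send_rows --targets '[[[0, 0, 0, 0, 0, 0, 1], [0, 0, 0, 0, 0, 0, 1], [0, 0, 0, 0, 0, 0, 1], [0, 0, 0, 0, 0, 0, 1], [0, 0, 0, 0, 0, 0, 1]]]'

```text
time: 5.03
tool_pos: [448.0, -178.4, 15.6]
tcp_rot: [3.142, 0.0, 3.072]
contact_force: [0.2, 0.5, -0.7]
grip_width: 29.8
```

send_rows --targets '[[[0, 0, 0, 0, 0, 0, 1], [0, 0, 0, 0, 0, 0, 1], [0, 0, 0, 0, 0, 0, 1]]]'

```text
time: 5.28
tool_pos: [448.0, -178.4, 15.6]
tcp_rot: [3.141, -0.0, 3.072]
contact_force: [0.0, 0.1, 0.5]
grip_width: 28.8
```

Run:
```python
from h import *
go(448,-178,90,3.071)
```

```text
turn [ 0.01 -0.    0.04] shift [ -0.    0.4 -74.4] rows>= 1.8
```

send_rows --targets '[[[0, 0, 0, 0, 0, -3, 1], [0, 0, 0, 0, 0, -12, 1], [0, 0, 0, 0, 0, -25, 1], [0, 0, 0, 0, 0, -35, 1], [0, 0, 0, 0, 0, -40, 1]]]'

```text
time: 5.7
tool_pos: [448.6, -178.8, 57.3]
tcp_rot: [-3.141, 0.002, 3.072]
contact_force: [1.0, -0.3, -0.1]
grip_width: 29.0
```

Run:
```python
from h import *
print(get_obs()['grip_width'])
im=np.hstack([capture('wrist'),cv2.resize(capture('side')[200:290,180:350],(512,272))[:384] if 0 else np.zeros((384,1,3),np.uint8)])
cv2.imwrite('pics/w3.png',im[:,:,::-1])
s=capture('side')[160:290,180:360]; cv2.imwrite('pics/s3.png',cv2.resize(s,None,fx=4,fy=4,interpolation=2)[:,:,::-1])
```

```text
28.997390097271722
```

View pics/w3.png

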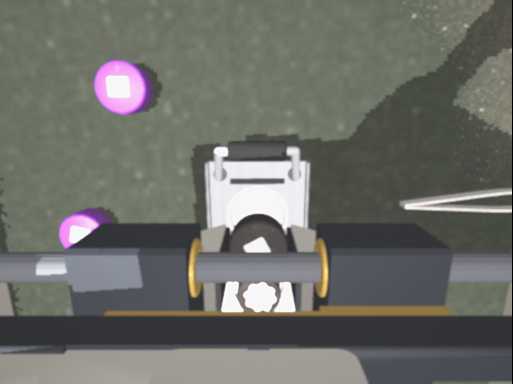

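View pics/s3.png

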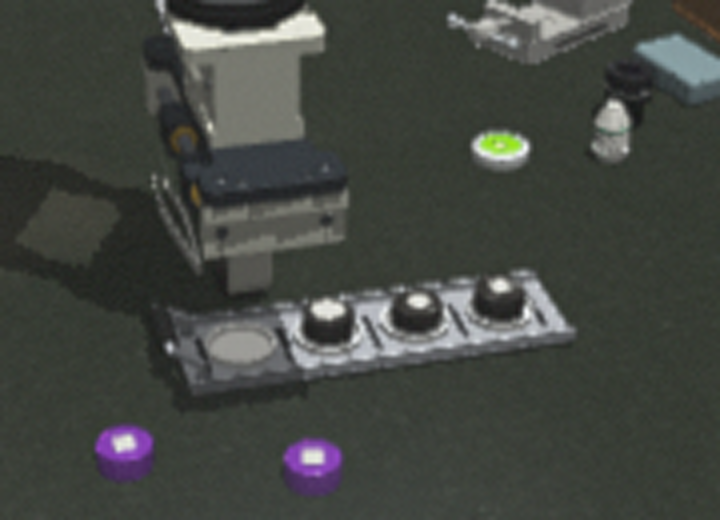

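The mount is held and cup 1's place is empty. Now I transfer it to the socket nearest the knob.

Run:
```python
from h import *
go(549.4,285.6,75,1.453)
```

```text
turn [6.000e-02 1.500e-01 9.275e+01] shift [-68.2 470.2 -18.5] rows>= 13.0
```

send_rows --targets '[[[0, 0, 3, -2, 15, -10, 1], [0, 0, 10, -7, 47, -18, 1], [0, 0, 17, -12, 83, -20, 1], [0, 0, 24, -17, 121, -20, 1], [0, 0, 31, -23, 158, -20, 1]]]'

```text
time: 6.22
tool_pos: [480.2, -28.6, 75.4]
tcp_rot: [-3.142, -0.0, 2.566]
contact_force: [1.9, -0.6, -0.4]
grip_width: 28.4
```

Run:
```python
from h import *
print(get_obs()['grip_width'])
go(549.4,285.6,75,1.453)
```

```text
28.366924403374803
turn [-1.000e-02 -2.000e-02  6.378e+01] shift [112.9 301.2   0.5] rows>= 8.9
```

send_rows --targets '[[[0, 0, 7, 13, 34, 0, 1], [0, 0, 14, 26, 68, 0, 1], [0, 0, 21, 39, 102, 0, 1], [0, 0, 28, 51, 136, 0, 1], [0, 0, 35, 64, 170, 0, 1]]]'

```text
time: 6.63
tool_pos: [517.4, 146.5, 75.1]
tcp_rot: [-3.141, -0.0, 2.002]
contact_force: [0.5, -0.5, -0.7]
grip_width: 28.8
```

Run:
```python
from h import *
print(get_obs()['grip_width'])
go(549.4,285.6,75,1.453)
```

```text
28.782539104427965
turn [-0.05 -0.   31.47] shift [1.13e+02 8.72e+01 1.00e-01] rows>= 4.4
```

send_rows --targets '[[[0, 0, 7, 29, 22, 0, 1], [0, 0, 14, 58, 44, 0, 1], [0, 0, 21, 82, 63, 0, 1], [0, 0, 26, 97, 74, 0, 1], [0, 0, 28, 104, 79, 0, 1]]]'

```text
time: 7.05
tool_pos: [544.9, 275.3, 74.8]
tcp_rot: [-3.141, -0.0, 1.517]
contact_force: [0.1, -0.1, -0.6]
grip_width: 29.1
```

send_rows --targets '[[[0, 0, 0, 0, 0, 0, 1], [0, 0, 0, 0, 0, 0, 1], [0, 0, 0, 0, 0, 0, 1]]]'

```text
time: 7.3
tool_pos: [544.8, 271.5, 75.1]
tcp_rot: [-3.14, 0.001, 1.52]
contact_force: [0.9, -0.1, -0.1]
grip_width: 28.7
```

Run:
```python
from h import *
go(549.4,285.6,75,1.453)
m=camera_model('wrist'); im=capture('wrist')
for x in (78,26,-26,-78):
    q=proj(m,[*at(H,x),5.5])[0]; print(q.round(1)); cv2.circle(im,tuple(int(v) for v in q),3,(255,0,0),-1)
cv2.imwrite('pics/w4.png',im[:,:,::-1])
```

```text
turn [-0.06  0.04  3.84] shift [14.3  3.9  0.1] rows>= 0.5
[263.7 187. ]
[258.8 253.6]
[254.4 313.5]
[250.4 367.8]
```

View pics/w4.png

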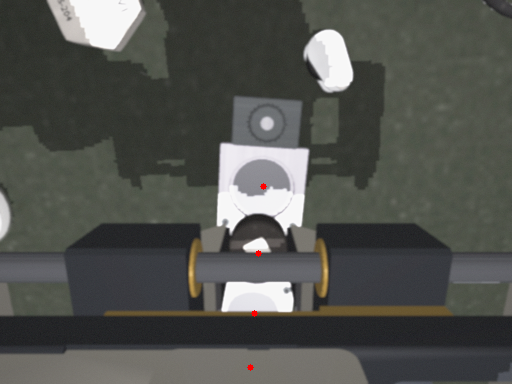

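send_rows --targets '[[[0, 0, 4, 12, 3, 10, 1], [0, 0, 4, 14, 4, 28, 1], [0, 0, 4, 14, 4, 43, 1], [0, 0, 4, 14, 4, 50, 1], [0, 0, 4, 14, 4, 53, 1]]]'

```text
time: 7.77
tool_pos: [549.2, 285.0, 21.3]
tcp_rot: [-3.139, 0.001, 1.449]
contact_force: [0.9, 0.0, -0.3]
grip_width: 29.0
```

Run:
```python
from h import *
go(549.4,285.6,12.3,1.453)
```

```text
turn [-0.13  0.07 -0.24] shift [0.7 0.2 9. ] rows>= 0.2
```

send_rows --targets '[[[0, 0, 0, 0, 0, 3, 1], [0, 0, 0, 0, 0, 6, 1], [0, 0, 0, 0, 0, 8, 1], [0, 0, 0, 0, 0, 9.5, 1], [0, 0, 0, 0, 0, 9.5, 1]]]'

```text
time: 8.18
tool_pos: [550.0, 286.2, 13.3]
tcp_rot: [3.141, -0.0, 1.449]
contact_force: [0.4, -0.3, 0.0]
grip_width: 28.7
```

send_rows --targets '[[[0, 0, 0, 0, 0, 0, 1], [0, 0, 0, 0, 0, 0, -0.3], [0, 0, 0, 0, 0, 0, -0.3], [0, 0, 0, 0, 0, 0, -0.3], [0, 0, 0, 0, 0, 0, -0.3]]]'

```text
time: 8.6
tool_pos: [550.0, 286.2, 13.3]
tcp_rot: [3.141, -0.0, 1.449]
contact_force: [0.5, -1.2, -0.3]
grip_width: 51.1
```

send_rows --targets '[[[0, 0, 0, 0, 0, -3, -0.3], [0, 0, 0, 0, 0, -15, -0.3], [0, 0, 0, 0, 0, -35, -0.3], [0, 0, 0, 0, 0, -60, -0.3], [0, 0, 0, 0, 0, -70, -0.3]]]'

```text
time: 9.02
tool_pos: [551.6, 286.8, 87.3]
tcp_rot: [3.137, -0.003, 1.449]
contact_force: [0.2, -0.6, 0.5]
grip_width: 59.6
```

Run:
```python
from h import *
go(*at(K,26),90,3.071)
m=camera_model('wrist'); im=capture('wrist')
q=proj(m,[*at(H,78),22])[0]; print(q.round(1)); 
cv2.imwrite('pics/w5.png',im[:,:,::-1])
s=capture('side')[100:230,150:330]; cv2.imwrite('pics/s5.png',cv2.resize(s,None,fx=4,fy=4,interpolation=2)[:,:,::-1])
```

```text
turn [  0.34   0.11 -92.91] shift [-471.5    5.3   -4. ] rows>= 13.0
[254.9 210.1]
```

View pics/w5.png

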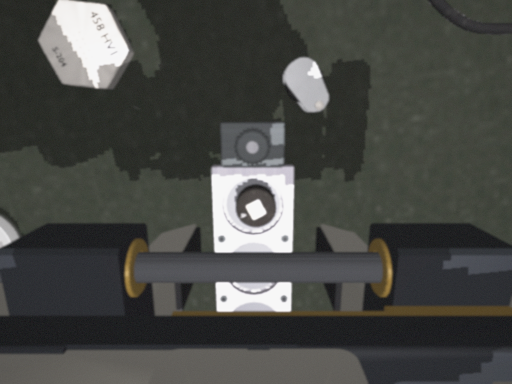

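View pics/s5.png

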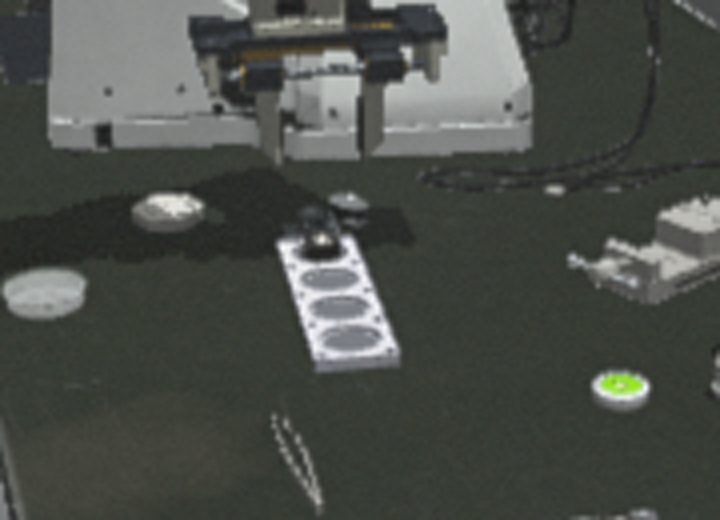

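Mount 1 is seated and centred (wrist px 255,208). Back to the rack for mount 2.

send_rows --targets '[[[0, 0, -4, -20, 0, -3, -0.3], [0, 0, -11, -56, 1, -5, -0.3], [0, 0, -18, -92, 1, -5, -0.3], [0, 0, -25, -128, 1, -5, -0.3], [0, 0, -32, -164, 2, -5, -0.3]]]'

```text
time: 9.53
tool_pos: [530.7, 122.4, 86.9]
tcp_rot: [-3.14, -0.001, 2.012]
contact_force: [0.3, -0.7, 0.6]
grip_width: 59.9
```

Run:
```python
from h import *
go(*at(K,26),70,3.071)
```

```text
turn [ -0.08  -0.1  -60.65] shift [-261.8 -158.    17. ] rows>= 8.5
```

send_rows --targets '[[[0, 0, -7, -30, -18, 0, -0.3], [0, 0, -14, -60, -36, 0, -0.3], [0, 0, -21, -91, -55, 0, -0.3], [0, 0, -28, -121, -73, 0, -0.3], [0, 0, -35, -151, -91, 0, -0.3]]]'

```text
time: 9.95
tool_pos: [512.4, -50.0, 87.1]
tcp_rot: [-3.141, -0.002, 2.597]
contact_force: [1.2, -0.1, -0.5]
grip_width: 59.8
```

Run:
```python
from h import *
go(*at(K,26),60,3.071)
```

```text
turn [ -0.    -0.1  -27.19] shift [ -57.6 -119.3   27. ] rows>= 3.8
```

send_rows --targets '[[[0, 0, -7, -16, -33, 0, -0.3], [0, 0, -14, -32, -66, 5, -0.3], [0, 0, -20, -46, -95, 15, -0.3], [0, 0, -25, -55, -113, 24, -0.3], [0, 0, -27, -57, -119, 27, -0.3]]]'

```text
time: 10.37
tool_pos: [498.4, -182.8, 58.9]
tcp_rot: [3.141, -0.002, 3.063]
contact_force: [0.3, 0.4, 0.9]
grip_width: 59.3
```

send_rows --targets '[[[0, 0, 0, 0, 0, 0, -0.3], [0, 0, 0, 0, 0, 0, -0.3], [0, 0, 0, 0, 0, 0, -0.3], [0, 0, 0, 0, 0, 0, -0.3]]]'

```text
time: 10.7
tool_pos: [500.1, -178.8, 61.2]
tcp_rot: [3.141, 0.0, 3.062]
contact_force: [0.4, -0.4, -0.3]
grip_width: 59.9
```

Run:
```python
from h import *
go(*at(K,26),15.6,3.071)
m=camera_model('wrist'); im=capture('wrist')
for x in (78,26,-26,-78):
    q=proj(m,[*at(K,x),25])[0]; print(q.round(1)); cv2.circle(im,tuple(int(v) for v in q),3,(255,0,0),-1)
cv2.imwrite('pics/w6.png',im[:,:,::-1])
```

```text
turn [ 0.01  0.   -0.49] shift [ 0.1 -3.1 45.6] rows>= 1.1
[252.1 137.7]
[253.2 221.2]
[254.1 294.7]
[255.  359.9]
```

View pics/w6.png

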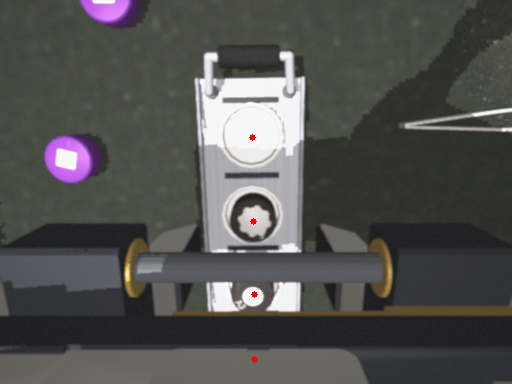

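Mount 2 (star) is right under the predicted dot.

send_rows --targets '[[[0, 0, -0.5, 0, -3, 15, -0.3], [0, 0, -0.5, 0, -3, 34, -0.3], [0, 0, -0.5, 0, -3, 43, -0.3], [0, 0, -0.5, 0, -3, 45.5, -0.3], [0, 0, -0.5, 0, -3, 45.5, -0.3]]]'

```text
time: 11.17
tool_pos: [499.5, -182.2, 15.2]
tcp_rot: [3.141, -0.001, 3.071]
contact_force: [0.1, -0.4, 0.3]
grip_width: 59.7
```

send_rows --targets '[[[0, 0, 0, 0, 0, 0, -0.3], [0, 0, 0, 0, 0, 0, 1], [0, 0, 0, 0, 0, 0, 1], [0, 0, 0, 0, 0, 0, 1], [0, 0, 0, 0, 0, 0, 1]]]'

```text
time: 11.58
tool_pos: [499.9, -183.0, 16.0]
tcp_rot: [-3.141, 0.001, 3.071]
contact_force: [-0.2, -0.6, -0.8]
grip_width: 37.9
```

send_rows --targets '[[[0, 0, 0, 0, 0, 0, 1], [0, 0, 0, 0, 0, 0, 1], [0, 0, 0, 0, 0, 0, 1], [0, 0, 0, 0, 0, 0, 1], [0, 0, 0, 0, 0, 0, 1]]]'

```text
time: 12.0
tool_pos: [499.8, -182.8, 15.8]
tcp_rot: [-3.142, 0.0, 3.071]
contact_force: [-0.4, 0.6, 3.7]
grip_width: 28.9
```

send_rows --targets '[[[0, 0, 0, 0, 0, -3, 1], [0, 0, 0, 0, 0, -12, 1], [0, 0, 0, 0, 0, -25, 1], [0, 0, 0, 0, 0, -40, 1], [0, 0, 0, 0, 0, -55, 1]]]'

```text
time: 12.42
tool_pos: [499.5, -182.7, 71.5]
tcp_rot: [3.141, -0.0, 3.071]
contact_force: [-0.3, -0.4, -1.3]
grip_width: 28.4
```

Run:
```python
from h import *
go(*at(H,26),75,1.453)
```

```text
turn [-1.000e-02 -3.000e-02  9.269e+01] shift [-14.2 418.7  -3.4] rows>= 12.9
```

send_rows --targets '[[[0, 0, 3, 0, 13, -3, 1], [0, 0, 10, -1, 45, -5, 1], [0, 0, 17, -2, 77, -5, 1], [0, 0, 24, -3, 108, -5, 1], [0, 0, 31, -4, 140, -5, 1]]]'

```text
time: 12.83
tool_pos: [513.6, -42.4, 76.2]
tcp_rot: [3.141, 0.0, 2.524]
contact_force: [0.0, -0.2, -1.4]
grip_width: 28.9
```

Run:
```python
from h import *
go(*at(H,26),75,1.453)
```

```text
turn [3.000e-02 2.000e-02 6.134e+01] shift [135.9 242.4   1.2] rows>= 8.6
```

send_rows --targets '[[[0, 0, 7, 16, 28, 0, 1], [0, 0, 14, 31, 56, 0, 1], [0, 0, 21, 47, 84, 0, 1], [0, 0, 28, 63, 112, 0, 1], [0, 0, 35, 78, 140, 0, 1]]]'

```text
time: 13.25
tool_pos: [529.8, 117.1, 76.2]
tcp_rot: [3.141, 0.0, 1.915]
contact_force: [0.2, -0.2, -1.9]
grip_width: 28.6
```

Run:
```python
from h import *
go(*at(H,26),60,1.453)
```

```text
turn [ 1.000e-02 -0.000e+00  2.645e+01] shift [105.4  52.   16.2] rows>= 3.7
```

send_rows --targets '[[[0, 0, 7, 28, 14, 0, 1], [0, 0, 14, 56, 28, 4, 1], [0, 0, 20, 82, 40, 10, 1], [0, 0, 25, 98, 48, 14, 1], [0, 0, 26.5, 105, 52, 16, 1]]]'

```text
time: 13.67
tool_pos: [542.4, 234.7, 59.5]
tcp_rot: [-3.141, -0.001, 1.456]
contact_force: [0.2, -0.5, -0.0]
grip_width: 28.3
```

send_rows --targets '[[[0, 0, 0, 0, 0, 0, 1], [0, 0, 0, 0, 0, 0, 1], [0, 0, 0, 0, 0, 0, 1], [0, 0, 0, 0, 0, 0, 1]]]'

```text
time: 14.0
tool_pos: [543.0, 231.0, 60.0]
tcp_rot: [3.141, -0.0, 1.458]
contact_force: [0.4, 0.5, -0.2]
grip_width: 29.1
```

Run:
```python
from h import *
go(*at(H,26),12.8,1.453)
```

```text
turn [ 0.02 -0.    0.28] shift [ 2.9 -0.1 47.2] rows>= 1.1
```

send_rows --targets '[[[0, 0, 0, 2, 0, 15, 1], [0, 0, 0, 3, 0, 30, 1], [0, 0, 0, 3, 0, 40, 1], [0, 0, 0, 3, 0, 44, 1], [0, 0, 0, 3, 0, 45.5, 1]]]'

```text
time: 14.42
tool_pos: [542.9, 234.3, 13.4]
tcp_rot: [-3.14, 0.001, 1.458]
contact_force: [0.8, 1.3, -0.1]
grip_width: 28.8
```

send_rows --targets '[[[0, 0, 0, 0, 0, 1, 1], [0, 0, 0, 0, 0, 1.5, 1], [0, 0, 0, 0, 0, 1.5, 1]]]'

```text
time: 14.67
tool_pos: [543.6, 235.0, 13.2]
tcp_rot: [3.141, -0.0, 1.458]
contact_force: [-0.5, 0.2, -0.5]
grip_width: 29.1
```

send_rows --targets '[[[0, 0, 0, 0, 0, 0, 1], [0, 0, 0, 0, 0, 0, -0.3], [0, 0, 0, 0, 0, 0, -0.3], [0, 0, 0, 0, 0, 0, -0.3], [0, 0, 0, 0, 0, 0, -0.3]]]'

```text
time: 15.08
tool_pos: [543.3, 235.0, 12.8]
tcp_rot: [3.141, -0.0, 1.458]
contact_force: [-0.3, 0.3, 0.3]
grip_width: 51.0
```

send_rows --targets '[[[0, 0, 0, 0, 0, -3, -0.3], [0, 0, 0, 0, 0, -15, -0.3], [0, 0, 0, 0, 0, -35, -0.3], [0, 0, 0, 0, 0, -60, -0.3], [0, 0, 0, 0, 0, -70, -0.3]]]'

```text
time: 15.5
tool_pos: [544.8, 235.5, 86.5]
tcp_rot: [3.137, -0.002, 1.458]
contact_force: [1.0, 0.7, -0.4]
grip_width: 59.8
```

Run:
```python
from h import *
go(*at(K,-26),80,3.071)
m=camera_model('wrist'); im=capture('wrist')
cv2.imwrite('pics/w7.png',im[:,:,::-1])
go(*at(K,-26),80,3.071)
```

```text
turn [  0.31   0.13 -92.41] shift [-417.6   54.     5.9] rows>= 12.9
turn [  0.45   0.19 -92.41] shift [-417.9   53.4    6.5] rows>= 12.9
```

View pics/w7.png

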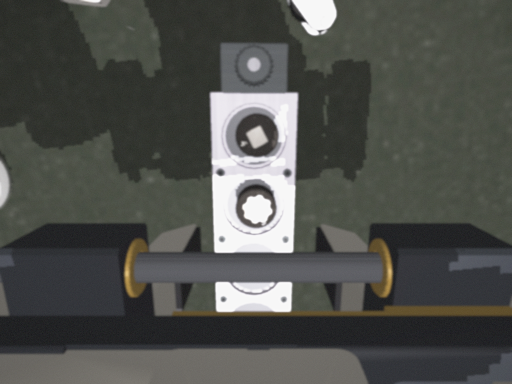

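Square sits in socket 1 (px 255,136) and star in socket 2 (px 256,208). On to mount 3.

send_rows --targets '[[[0, 0, -4, -16, 2, 0, -0.3], [0, 0, -11, -48, 6, 0, -0.3], [0, 0, -18, -80, 10, 0, -0.3], [0, 0, -25, -112, 14, 0, -0.3], [0, 0, -32, -145, 19, 0, -0.3]]]'

```text
time: 15.97
tool_pos: [545.1, 87.6, 82.1]
tcp_rot: [-3.141, -0.0, 2.023]
contact_force: [0.4, -0.1, 0.8]
grip_width: 59.4
```

Run:
```python
from h import *
go(*at(K,-26),80,3.071)
```

```text
turn [-2.000e-02 -4.000e-02 -6.002e+01] shift [-248.5 -113.6    2.1] rows>= 8.4
```

send_rows --targets '[[[0, 0, -7, -29, -13, 0, -0.3], [0, 0, -14, -58, -26, 0, -0.3], [0, 0, -21, -87, -40, 0, -0.3], [0, 0, -28, -116, -53, 0, -0.3], [0, 0, -35, -145, -66, 0, -0.3]]]'

```text
time: 16.38
tool_pos: [548.2, -72.1, 82.1]
tcp_rot: [-3.142, -0.001, 2.634]
contact_force: [0.5, -0.6, 0.1]
grip_width: 59.8
```

Run:
```python
from h import *
go(*at(K,-26),60,3.071)
```

```text
turn [  0.    -0.04 -25.07] shift [-58.2 -97.5  22.1] rows>= 3.5
```

send_rows --targets '[[[0, 0, -7, -16, -27, 0, -0.3], [0, 0, -14, -33, -55, 5, -0.3], [0, 0, -20, -47, -79, 14, -0.3], [0, 0, -24, -55, -92, 20, -0.3], [0, 0, -25, -58, -97, 22, -0.3]]]'

```text
time: 16.8
tool_pos: [550.7, -186.2, 59.0]
tcp_rot: [3.141, -0.001, 3.065]
contact_force: [-0.5, -0.3, -0.2]
grip_width: 59.8
```

send_rows --targets '[[[0, 0, 0, 0, 0, 0, -0.3], [0, 0, 0, 0, 0, 0, -0.3], [0, 0, 0, 0, 0, 0, -0.3], [0, 0, 0, 0, 0, 0, -0.3]]]'

```text
time: 17.13
tool_pos: [551.7, -182.7, 60.8]
tcp_rot: [3.141, 0.0, 3.064]
contact_force: [-0.3, -0.1, 0.6]
grip_width: 59.8
```

Run:
```python
from h import *
go(*at(K,-26),15.6,3.071)
m=camera_model('wrist'); im=capture('wrist')
for x in (-26,):
    q=proj(m,[*at(K,x),25])[0]; print(q.round(1)); cv2.circle(im,tuple(int(v) for v in q),3,(255,0,0),-1)
cv2.imwrite('pics/w8.png',im[:,:,::-1])
```

```text
turn [ 0.01  0.01 -0.38] shift [-0.1 -2.8 45.2] rows>= 1.1
[253.5 221.7]
```

View pics/w8.png

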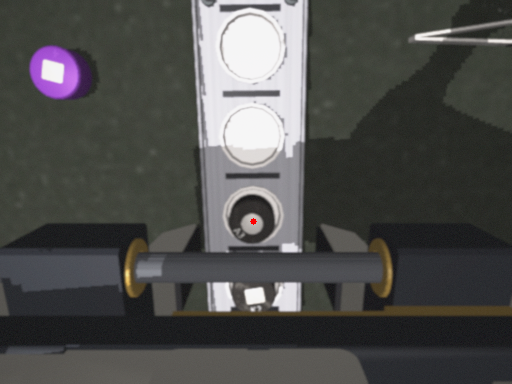

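The round mount is under the dot (253,222).

send_rows --targets '[[[0, 0, -0.4, 0, -3, 15, -0.3], [0, 0, -0.4, 0, -3, 34, -0.3], [0, 0, -0.4, 0, -3, 43, -0.3], [0, 0, -0.4, 0, -3, 45, -0.3], [0, 0, -0.4, 0, -3, 45, -0.3]]]'

```text
time: 17.6
tool_pos: [551.1, -186.0, 15.2]
tcp_rot: [3.141, -0.001, 3.071]
contact_force: [0.4, 0.0, -0.1]
grip_width: 59.5
```

send_rows --targets '[[[0, 0, 0, 0, 0, 0, -0.3], [0, 0, 0, 0, 0, 0, 1], [0, 0, 0, 0, 0, 0, 1], [0, 0, 0, 0, 0, 0, 1], [0, 0, 0, 0, 0, 0, 1]]]'

```text
time: 18.02
tool_pos: [551.6, -186.6, 16.0]
tcp_rot: [-3.141, 0.001, 3.071]
contact_force: [-0.1, -0.3, 0.0]
grip_width: 37.6
```

send_rows --targets '[[[0, 0, 0, 0, 0, 0, 1], [0, 0, 0, 0, 0, 0, 1], [0, 0, 0, 0, 0, 0, 1], [0, 0, 0, 0, 0, 0, 1], [0, 0, 0, 0, 0, 0, 1]]]'

```text
time: 18.43
tool_pos: [551.5, -186.6, 15.8]
tcp_rot: [-3.142, 0.0, 3.071]
contact_force: [-0.8, 0.6, 2.7]
grip_width: 28.8
```

send_rows --targets '[[[0, 0, 0, 0, 0, -3, 1], [0, 0, 0, 0, 0, -12, 1], [0, 0, 0, 0, 0, -25, 1], [0, 0, 0, 0, 0, -40, 1], [0, 0, 0, 0, 0, -57, 1]]]'

```text
time: 18.85
tool_pos: [551.0, -186.4, 73.2]
tcp_rot: [3.141, -0.001, 3.071]
contact_force: [0.5, -0.3, -0.3]
grip_width: 28.7
```

Run:
```python
from h import *
go(*at(H,-26),75,1.453)
```

```text
turn [-2.000e-02 -7.000e-02  9.269e+01] shift [ 39.9 366.8  -1.6] rows>= 12.9
```

send_rows --targets '[[[0, 0, 3, 1, 12, -2, 1], [0, 0, 10, 4, 40, -3, 1], [0, 0, 17, 7, 67, -3, 1], [0, 0, 24, 10, 95, -3, 1], [0, 0, 31, 13, 123, -3, 1]]]'

```text
time: 19.27
tool_pos: [547.0, -61.9, 76.3]
tcp_rot: [3.141, 0.001, 2.523]
contact_force: [0.4, 1.4, 0.1]
grip_width: 28.5
```

Run:
```python
from h import *
go(*at(H,-26),75,1.453)
```

```text
turn [3.000e-02 2.000e-02 6.131e+01] shift [149.6 193.3   1.3] rows>= 8.6
```

send_rows --targets '[[[0, 0, 7, 17, 22, 0, 1], [0, 0, 14, 34, 44, 0, 1], [0, 0, 21, 51, 66, 0, 1], [0, 0, 28, 68, 88, 0, 1], [0, 0, 35, 85, 110, 0, 1]]]'

```text
time: 19.68
tool_pos: [540.6, 77.3, 76.3]
tcp_rot: [3.141, 0.0, 1.913]
contact_force: [0.6, 0.8, -0.9]
grip_width: 28.5
```

Run:
```python
from h import *
go(*at(H,-26),60,1.453)
```

```text
turn [ 0.03  0.   26.35] shift [100.1  32.   16.3] rows>= 3.7
```

send_rows --targets '[[[0, 0, 7, 27, 9, 0, 1], [0, 0, 14, 54, 17, 4, 1], [0, 0, 20, 78, 25, 10, 1], [0, 0, 25, 95, 30, 14, 1], [0, 0, 26.5, 101, 32, 16, 1]]]'

```text
time: 20.1
tool_pos: [535.7, 184.5, 59.7]
tcp_rot: [-3.141, -0.001, 1.454]
contact_force: [-0.2, -0.7, 0.6]
grip_width: 28.6
```

send_rows --targets '[[[0, 0, 0, 0, 0, 0, 1], [0, 0, 0, 0, 0, 0, 1], [0, 0, 0, 0, 0, 0, 1], [0, 0, 0, 0, 0, 0, 1]]]'

```text
time: 20.43
tool_pos: [536.6, 181.0, 60.0]
tcp_rot: [3.141, -0.0, 1.456]
contact_force: [1.2, 0.3, -1.0]
grip_width: 29.0
```

Run:
```python
from h import *
go(*at(H,-26),12.8,1.453)
```

```text
turn [ 0.03 -0.01  0.18] shift [ 1.4  0.3 47.2] rows>= 1.1
```

send_rows --targets '[[[0, 0, 0, 1, 0, 15, 1], [0, 0, 0, 1, 0, 30, 1], [0, 0, 0, 1, 0, 40, 1], [0, 0, 0, 1, 0, 44, 1], [0, 0, 0, 1, 0, 45.5, 1]]]'

```text
time: 20.85
tool_pos: [536.1, 182.2, 13.4]
tcp_rot: [-3.14, 0.0, 1.456]
contact_force: [-1.0, 0.4, 0.1]
grip_width: 28.9
```

send_rows --targets '[[[0, 0, 0, 0, 0, 1, 1], [0, 0, 0, 0, 0, 1.5, 1], [0, 0, 0, 0, 0, 1.5, 1]]]'

```text
time: 21.1
tool_pos: [536.8, 182.8, 13.1]
tcp_rot: [3.141, -0.0, 1.456]
contact_force: [-0.5, 0.0, -0.0]
grip_width: 28.5
```

send_rows --targets '[[[0, 0, 0, 0, 0, 0, 1], [0, 0, 0, 0, 0, 0, -0.3], [0, 0, 0, 0, 0, 0, -0.3], [0, 0, 0, 0, 0, 0, -0.3], [0, 0, 0, 0, 0, 0, -0.3]]]'

```text
time: 21.52
tool_pos: [536.5, 182.8, 12.8]
tcp_rot: [3.141, -0.0, 1.456]
contact_force: [1.1, -0.5, 0.2]
grip_width: 50.7
```

send_rows --targets '[[[0, 0, 0, 0, 0, -3, -0.3], [0, 0, 0, 0, 0, -15, -0.3], [0, 0, 0, 0, 0, -35, -0.3], [0, 0, 0, 0, 0, -60, -0.3], [0, 0, 0, 0, 0, -70, -0.3]]]'

```text
time: 21.93
tool_pos: [537.8, 183.1, 85.6]
tcp_rot: [3.138, -0.001, 1.456]
contact_force: [1.1, 1.0, 0.1]
grip_width: 59.6
```

Run:
```python
from h import *
m=camera_model('wrist'); im=capture('wrist')
cv2.imwrite('pics/w9.png',im[:,:,::-1])
go(*at(K,-78),80,3.071)
```

```text
turn [  0.37   0.2  -92.5 ] shift [-362.7  107.     6.4] rows>= 12.9
```

View pics/w9.png

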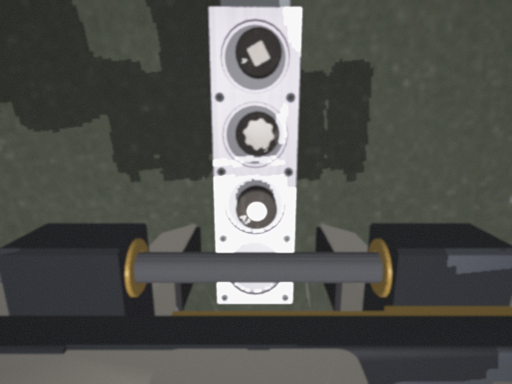

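Three are seated: square, star, round (px rows 52, 134, 210). The last one is next.

send_rows --targets '[[[0, 0, -4, -15, 4, 0, -0.3], [0, 0, -11, -43, 13, 0, -0.3], [0, 0, -18, -71, 21, 0, -0.3], [0, 0, -25, -99, 29, 0, -0.3], [0, 0, -32, -126, 37, 0, -0.3]]]'

```text
time: 22.4
tool_pos: [558.4, 52.1, 81.7]
tcp_rot: [-3.141, -0.001, 2.021]
contact_force: [-0.4, 0.3, -0.2]
grip_width: 59.6
```

Run:
```python
from h import *
go(*at(K,-78),80,3.071)
```

```text
turn [-3.000e-02 -5.000e-02 -6.014e+01] shift [-236.9  -64.5    1.6] rows>= 8.4
```

send_rows --targets '[[[0, 0, -7, -28, -7, 0, -0.3], [0, 0, -14, -55, -15, 0, -0.3], [0, 0, -21, -83, -22, 0, -0.3], [0, 0, -28, -110, -30, 0, -0.3], [0, 0, -35, -138, -37, 0, -0.3]]]'

```text
time: 22.82
tool_pos: [584.1, -88.4, 81.5]
tcp_rot: [-3.141, -0.001, 2.632]
contact_force: [0.4, -0.4, 1.1]
grip_width: 59.6
```

Run:
```python
from h import *
go(*at(K,-78),60,3.071)
```

```text
turn [ 1.000e-02 -9.000e-02 -2.517e+01] shift [-66.2 -78.5  21.4] rows>= 3.5
```

send_rows --targets '[[[0, 0, -7, -18, -22, 0, -0.3], [0, 0, -14, -37, -44, 5, -0.3], [0, 0, -20, -53, -63, 14, -0.3], [0, 0, -24, -63, -75, 19, -0.3], [0, 0, -25.3, -66, -79, 21, -0.3]]]'

```text
time: 23.23
tool_pos: [602.5, -191.1, 59.3]
tcp_rot: [3.141, -0.002, 3.069]
contact_force: [-0.6, -0.4, 0.1]
grip_width: 59.8
```

send_rows --targets '[[[0, 0, 0, 0, 0, 0, -0.3], [0, 0, 0, 0, 0, 0, -0.3], [0, 0, 0, 0, 0, 0, -0.3], [0, 0, 0, 0, 0, 0, -0.3]]]'

```text
time: 23.57
tool_pos: [603.1, -187.5, 61.7]
tcp_rot: [3.141, 0.0, 3.068]
contact_force: [-0.5, -0.6, 0.1]
grip_width: 59.7
```

Run:
```python
from h import *
go(*at(K,-78),15.6,3.071)
m=camera_model('wrist'); im=capture('wrist')
for x in (-78,):
    q=proj(m,[*at(K,x),25])[0]; print(q.round(1)); cv2.circle(im,tuple(int(v) for v in q),3,(255,0,0),-1)
cv2.imwrite('pics/w10.png',im[:,:,::-1])
```

```text
turn [ 0.01  0.   -0.19] shift [-0.5 -1.7 46.1] rows>= 1.1
[255.4 221.8]
```

View pics/w10.png

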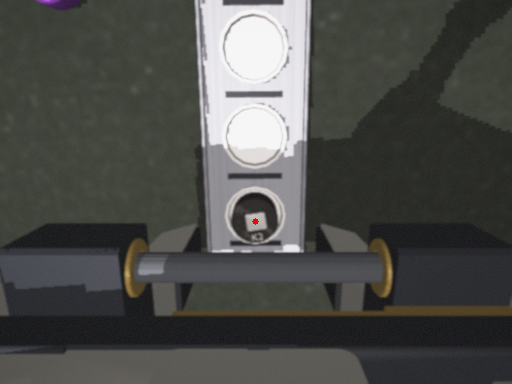

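The last mount is under the dot at (255,222).

send_rows --targets '[[[0, 0, -0.2, 0, -2, 15, -0.3], [0, 0, -0.2, 0, -2, 34, -0.3], [0, 0, -0.2, 0, -2, 43, -0.3], [0, 0, -0.2, 0, -2, 46, -0.3], [0, 0, -0.2, 0, -2, 46, -0.3]]]'

```text
time: 24.03
tool_pos: [602.6, -189.8, 15.0]
tcp_rot: [3.141, -0.001, 3.071]
contact_force: [0.0, 0.3, 0.7]
grip_width: 59.7
```

send_rows --targets '[[[0, 0, 0, 0, 0, 0, -0.3], [0, 0, 0, 0, 0, 0, 1], [0, 0, 0, 0, 0, 0, 1], [0, 0, 0, 0, 0, 0, 1], [0, 0, 0, 0, 0, 0, 1]]]'

```text
time: 24.45
tool_pos: [603.2, -190.5, 16.1]
tcp_rot: [-3.141, 0.001, 3.071]
contact_force: [-0.0, 0.3, -0.4]
grip_width: 37.9
```

send_rows --targets '[[[0, 0, 0, 0, 0, 0, 1], [0, 0, 0, 0, 0, 0, 1], [0, 0, 0, 0, 0, 0, 1], [0, 0, 0, 0, 0, 0, 1], [0, 0, 0, 0, 0, 0, 1]]]'

```text
time: 24.87
tool_pos: [603.1, -190.4, 15.8]
tcp_rot: [-3.142, 0.0, 3.071]
contact_force: [-0.2, -0.3, 2.3]
grip_width: 29.2
```

send_rows --targets '[[[0, 0, 0, 0, 0, -3, 1], [0, 0, 0, 0, 0, -12, 1], [0, 0, 0, 0, 0, -25, 1], [0, 0, 0, 0, 0, -40, 1], [0, 0, 0, 0, 0, -57, 1]]]'

```text
time: 25.28
tool_pos: [602.6, -190.3, 73.1]
tcp_rot: [3.141, -0.001, 3.071]
contact_force: [0.4, 0.8, -0.6]
grip_width: 29.1
```

Run:
```python
from h import *
go(*at(H,-78),75,1.453)
```

```text
turn [-3.000e-02 -7.000e-02  9.269e+01] shift [ 94.1 315.   -1.6] rows>= 12.9
```

send_rows --targets '[[[0, 0, 3, 3, 10, -2, 1], [0, 0, 10, 10, 34, -3, 1], [0, 0, 17, 17, 58, -3, 1], [0, 0, 24, 24, 82, -3, 1], [0, 0, 31, 31, 105, -3, 1]]]'

```text
time: 25.7
tool_pos: [579.2, -82.5, 76.2]
tcp_rot: [3.141, 0.0, 2.523]
contact_force: [0.3, 0.2, -1.3]
grip_width: 28.6
```

Run:
```python
from h import *
go(*at(H,-78),75,1.453)
```

```text
turn [3.000e-02 1.000e-02 6.133e+01] shift [162.7 145.8   1.2] rows>= 8.6
```

send_rows --targets '[[[0, 0, 7, 18, 17, 0, 1], [0, 0, 14, 37, 33, 0, 1], [0, 0, 21, 56, 50, 0, 1], [0, 0, 28, 74, 66, 0, 1], [0, 0, 35, 93, 83, 0, 1]]]'

```text
time: 26.12
tool_pos: [550.8, 38.8, 76.3]
tcp_rot: [3.141, 0.0, 1.913]
contact_force: [0.6, 0.2, -0.1]
grip_width: 28.9
```

Run:
```python
from h import *
go(*at(H,-78),60,1.453)
```

```text
turn [4.000e-02 1.000e-02 2.634e+01] shift [93.1 12.1 16.2] rows>= 3.7
```

send_rows --targets '[[[0, 0, 7, 25, 3, 0, 1], [0, 0, 14, 50, 7, 4, 1], [0, 0, 20, 73, 10, 10, 1], [0, 0, 25, 89, 11, 14, 1], [0, 0, 26.5, 95, 12, 16, 1]]]'

```text
time: 26.53
tool_pos: [528.8, 133.5, 59.7]
tcp_rot: [-3.141, -0.0, 1.454]
contact_force: [-1.0, -0.3, -0.8]
grip_width: 29.0
```

send_rows --targets '[[[0, 0, 0, 0, 0, 0, 1], [0, 0, 0, 0, 0, 0, 1], [0, 0, 0, 0, 0, 0, 1], [0, 0, 0, 0, 0, 0, 1]]]'

```text
time: 26.87
tool_pos: [530.4, 130.6, 60.0]
tcp_rot: [3.141, -0.0, 1.456]
contact_force: [1.1, -0.5, -1.0]
grip_width: 29.0
```

Run:
```python
from h import *
go(*at(H,-78),12.8,1.453)
```

```text
turn [ 0.04 -0.01  0.18] shift [ 0.1  0.6 47.2] rows>= 1.1
```

send_rows --targets '[[[0, 0, 0, 0, 0, 15, 1], [0, 0, 0, 0, 0, 30, 1], [0, 0, 0, 0, 0, 40, 1], [0, 0, 0, 0, 0, 44, 1], [0, 0, 0, 0, 0, 45.5, 1]]]'

```text
time: 27.28
tool_pos: [529.6, 130.8, 13.4]
tcp_rot: [-3.14, 0.0, 1.456]
contact_force: [-0.8, -0.3, -0.7]
grip_width: 28.6
```

send_rows --targets '[[[0, 0, 0, 0, 0, 1, 1], [0, 0, 0, 0, 0, 1.5, 1], [0, 0, 0, 0, 0, 1.5, 1]]]'

```text
time: 27.53
tool_pos: [530.3, 131.3, 13.1]
tcp_rot: [3.141, -0.0, 1.456]
contact_force: [0.2, 0.2, -0.4]
grip_width: 29.2
```

send_rows --targets '[[[0, 0, 0, 0, 0, 0, 1], [0, 0, 0, 0, 0, 0, -0.3], [0, 0, 0, 0, 0, 0, -0.3], [0, 0, 0, 0, 0, 0, -0.3], [0, 0, 0, 0, 0, 0, -0.3]]]'

```text
time: 27.95
tool_pos: [530.0, 131.3, 12.7]
tcp_rot: [3.141, -0.0, 1.456]
contact_force: [0.1, 0.2, -0.5]
grip_width: 50.9
```

send_rows --targets '[[[0, 0, 0, 0, 0, -3, -0.3], [0, 0, 0, 0, 0, -15, -0.3], [0, 0, 0, 0, 0, -35, -0.3], [0, 0, 0, 0, 0, -60, -0.3], [0, 0, 0, 0, 0, -90, -0.3]]]'

```text
time: 28.37
tool_pos: [528.9, 131.2, 102.7]
tcp_rot: [-3.139, 0.001, 1.456]
contact_force: [0.1, 0.1, -0.2]
grip_width: 60.1
```

send_rows --targets '[[[0, 0, 0, -35, 0, -20, -0.3], [0, 0, 0, -70, 0, -40, -0.3], [0, 0, 0, -105, 0, -50, -0.3], [0, 0, 0, -135, 0, -50, -0.3], [0, 0, 0, -150, 0, -50, -0.3]]]'

```text
time: 28.78
tool_pos: [512.8, -20.8, 154.0]
tcp_rot: [3.139, 0.001, 1.455]
contact_force: [0.5, 1.1, -0.4]
grip_width: 59.8
```

send_rows --targets '[[[0, 0, 0, 0, 0, 0, -0.3], [0, 0, 0, 0, 0, 0, -0.3], [0, 0, 0, 0, 0, 0, -0.3], [0, 0, 0, 0, 0, 0, -0.3], [0, 0, 0, 0, 0, 0, -0.3]]]'

```text
time: 29.2
tool_pos: [512.8, -16.6, 152.4]
tcp_rot: [-3.141, -0.0, 1.458]
contact_force: [-0.1, 0.3, 0.4]
grip_width: 59.8
```

Run:
```python
from h import *
T=capture('top');S=capture('side');W=capture('wrist')
a=cv2.resize(T[120:290,110:420],None,fx=2.58,fy=2.58,interpolation=2)
b=cv2.resize(S[130:310,150:370],None,fx=3.33,fy=3.33,interpolation=2)
for n,i in (('t',a),('s',b),('w',W)): cv2.imwrite(f'pics/fin_{n}.png',i[:,:,::-1])
mt=camera_model('top');ms=camera_model('side')
```

```text
(no output)
```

View pics/fin_t.png

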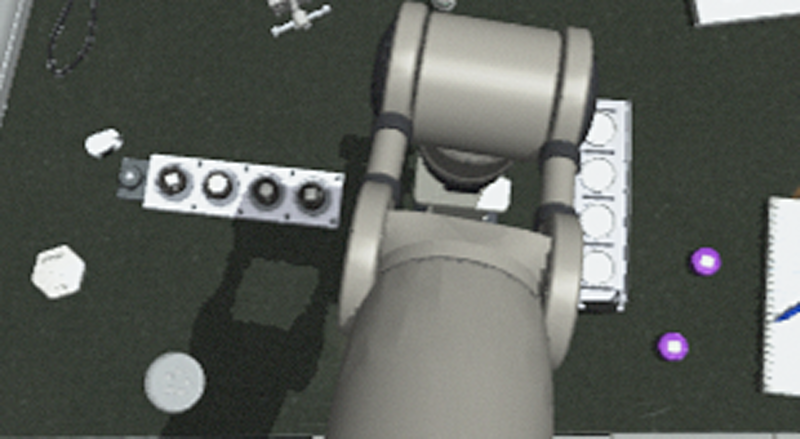

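View pics/fin_s.png

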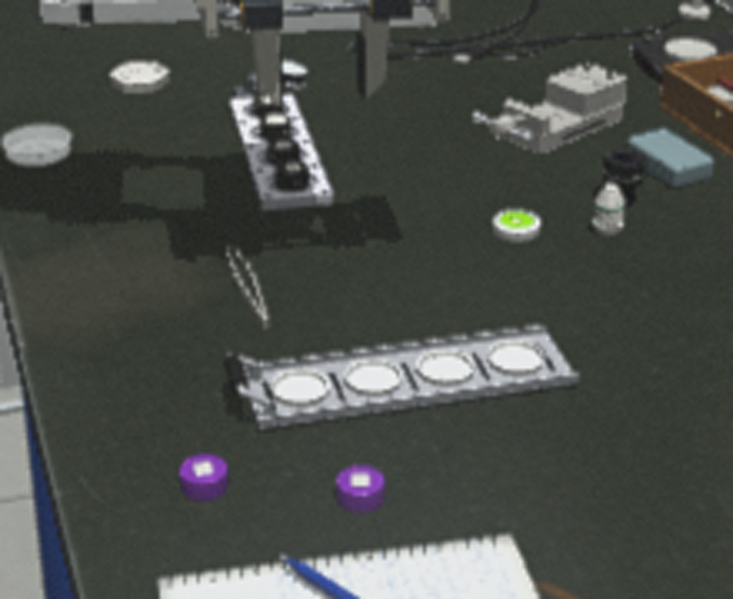

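View pics/fin_w.png

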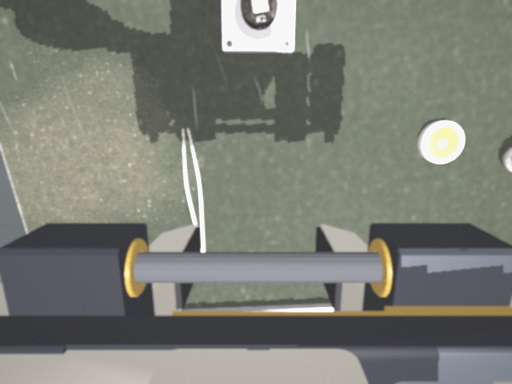

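All four mounts are in the sockets (top view: square, star, round, square from the knob). The rack is empty, and the tweezers, level, loupe and purple look-alikes haven't moved.

```bash
python3 -c "
from plant import *
print(close_job())"
```

```text
the job is handed in; nothing more can be done
None
```

All four mounts are now in the specimen holder in rack order: square, star, round, square, counting from the round knob. I handed the job in at about 29 s of the 102 s allowed.

- **Seating:** The wrist pictures after the first three placings showed each mount upright and centred in its socket. I set the fourth down the same way. The final top view shows it in the last socket, and the closing wrist view shows it upright but only partly in frame.
- **Forces:** Contact force never read above about 4 N at the end of any move.
- **Other objects:** In the final top and side pictures the rack is empty. The tweezers, bullseye level, loupe and purple look-alikes are where they started.
- **Disagreements:** The trained networks gave several doubtful matches at the start. I worked out the rack and holder poses from hand-picked points in the top and side pictures instead, and those two views differed by about 2–5 mm. The wrist pictures agreed with the combined result. The gripper read about 29 mm on the 30 mm mounts.
- **Not checked:** I did not measure whether the mounts sit fully flat on the socket pads. I judged that from the release height and the pictures.

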